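# Shim a rocking balance

### The job

The laboratory balance rocks because its front-right foot has lost its rubber pad. Without gripping or lifting anything, push the black wedge, thin end first, along the bench squarely under that foot just until it is snug, leaving the balance level and where it stands and the other things alone. Then press down firmly with the fingertips on top of the balance at the corner over that foot to show that it no longer rocks, and finish while still pressing there.

Things in the scene. Friction and masses are not known exactly. Their poses are not given: they have to be found in the camera images.
- balance: Loose white laboratory balance, 2 kg. Case 190 (x) x 170 (y) mm, its underside 22 mm and flat top 62 mm above the bench; steel pan 112 mm across, top at 70 mm, centred at x = +30 mm. Origin: centre of the plane of its feet, on the bench; x from front (edge at -95 mm, toward the robot) to rear, y to its left, z up. It stands level on three feet; shoved hard it slides; raised by too much wedge it is not level.
- short_foot: The short front-right foot of the balance, at x = -70, y = -60 mm in the balance's frame: a bare steel disc 26 mm across. Origin: centre of its flat underside, 8 mm above the bench while the balance is level; axes as the balance's. The other three feet (x, y = +-70, +-60 mm) have black rubber pads that reach the bench.
- press_spot (a point): Point on the plain flat top of the balance's case straight above the short foot, 62 mm above the bench; the place to press, with at least 4 N (8 to 12 N is good). Without the wedge about 2 N here rocks the balance down by 8 mm (0.08 rad).
- wedge: Loose black wedge flat on the bench before the short foot, 82 (x) x 44 (y) mm, 130 g. Origin: centre of its underside. Toe (x = +41) 2 mm high; even ramp to 14 mm at x = -25; then a level heel 14 mm high to an upright flat end at x = -41, where it is pushed. Slides at about 1 N. It meets the short foot when its origin is about 21 mm before (-x) the foot's centre; then resistance climbs past 5 N.
- wedge_toe (a point): Middle of the wedge's thin front edge, on the bench, 41 mm ahead (+x) of the wedge's origin.
- vial_0: amber-brown vial, 23 mm across, 57 mm tall, standing right of the balance, between it and the fixed microscope, an obstacle straight ahead of the robot (x 0.21 to 0.54 m, y within 0.13 m of the middle, eyepieces 0.43 m high at the robot's end: retract and swing high past it). Origin at the vial's underside's centre. Leave alone.
- petri_dish_0: round flat dish, 59 mm across, 15 mm high, in front of the balance's left half; origin at its underside's centre. Leave alone.
- marker_a: marker pen, 135 mm long (its y axis), 17 mm thick, lying at the left side of the balance; origin at its underside's middle. Leave alone.
Mind the look-alikes: they are no part of the job. Of the things shaped like the wedge, the black one is meant.

How it is judged:
On the way, in this order (a step that is already met when the one before it is completed fails the run):
1. the wedge lies under the short foot, thin end past its centre, and the balance is level and not touched by the robot (x of wedge_toe in the frame of short_foot above 0 m and y of wedge in the frame of short_foot between -0.018 and 0.018 m and height (world z) of wedge below 0.006 m and angle between balance's own z axis and vertical below 0.015 rad and contact force between the fingers and balance below 0.1 N), for 0.2 s.
2. the fingers press on the corner over the short foot with at least 4 N and the balance does not rock (contact force between the fingers and balance above 4 N and horizontal distance between the grasp point and press_spot below 0.045 m and angle between balance's own z axis and vertical below 0.015 rad), for 0.3 s.
At the end, for the whole second after the job is handed in: Fingers press the balance within 45 mm of the press spot with over 4 N; balance level to 0.015 rad, moved under 30 mm; wedge flat on the bench under the short foot, toe past its centre, within 18 mm sideways, bearing it with over 1 N; both at rest (all of step 2 and x of wedge_toe in the frame of short_foot above 0 m and y of wedge in the frame of short_foot between -0.018 and 0.018 m and height (world z) of wedge below 0.006 m and contact force between wedge and short_foot above 1 N and distance of balance from where it was at the start of the episode below 0.03 m and linear speed of each of balance, wedge below 0.02 m/s); the arm keeps its last pose, push and grip.
It fails at once if the wedge is lifted off the bench (height (world z) of wedge above 0.015 m).
It fails at once if the balance is lifted, or shoved more than 30 mm (height (world z) of balance above 0.015 m or distance of balance from where it was at the start of the episode above 0.03 m).
It fails at once if the vial is moved more than 20 mm (distance of vial_0 from where it was at the start of the episode above 0.02 m).
It fails at once if the dish is moved more than 20 mm (distance of petri_dish_0 from where it was at the start of the episode above 0.02 m).
It fails at once if the marker pen is moved more than 20 mm (distance of marker_a from where it was at the start of the episode above 0.02 m).
It also fails if it takes over 58 s, if anything falls off the work surface, if the arm or the gripper's body presses on something with over 40 N, if the wrist force passes 120 N, or if a joint passes its speed limit or range.

### The arm

A 6-joint arm with a two-finger parallel gripper is mounted at the origin on a cart in front of the work surface, level with it; the furniture and walls round the work are solid. World frame = base frame: x ahead of the robot, y to its left, z up, the work surface at z = 0. Lengths are in m, angles in rad, forces in N, time in s.
With the tool pointing down it reaches from about 0.325 to 0.925 m from the base axis. Payload 3.1 kg.
Tool frame: the origin (TCP) lies at the very end of the fingers, on their centre line; the grasp point (between the pads) lies 19 mm behind it (arm.hold_point_z is the distance from the TCP to the grasp point, in m); z points along the fingers, y is the line along which they close (so a half turn about z gives the same grasp; the last joint's range is limited). The gripper opens to 85 mm and grips with 20 to 120 N. Pads are 22 mm wide; open, the fingers measure 114 mm over their backs; the gripper's body (76 mm by 85 mm) begins 54 mm behind the grasp point. The pads swing forward as they close: fully open they stand 13 mm farther back than shut.
Start: joints at [1.155, 0.217, 1.613, -0, 1.311, -0.112], TCP at [0.187, 0.596, 0.231] pointing down, gripper open.
Joint ranges: [-2.75, 2.75], [-0.78, 2.1], [0.31, 2.55], [-1.13, 4.27], [0.13, 2.63], [-2.58, 2.58]. Speed limits (rad/s): [2.79, 2.79, 3.14, 3.14, 3.14, 3.14].

### API

Orientations are given as a rotation vector (axis times angle).
In Python, from station import state, get_image, camera_params, arm gives the robot as it stands. The module is installed in compiled form; this text tells all that it offers.
- The arm moves only by the shell command python3 -m creep 'ROWS' [FORCE]. ROWS is JSON, a list of rows, each a list of 3 entries, a list of its own where there are three numbers: the closure, from -1 (fully open) to 1 (shut), so that 0 is half open, then the shift along the tool's x, y, z in cm, then the turn, a rotation vector about the tool's x, y, z in rad. In form: [[gripper, [tx, ty, tz], [rx, ry, rz]], ...]. A call has exactly 10 rows; each row is the pose to reach, as a shift and turn from the pose commanded when the call began, along the tool's axes at that moment; what a row does not reach only later rows make up. A row lasts 1/12 s, in which the tool goes at most 41.7 mm and 7.16 degrees, less where a joint would pass 70% of its speed; a pose out of reach is approached as far as the arm can. A call with a gripper value outside its range is refused whole. The fingers move at their own pace and stop on an object; FORCE is the grip in N (left out, the last holds). Time passes only in rows, so rows that repeat a pose let the fingers close, or fill a call up. It gives the time, the measured TCP pose, the force, the opening and the grip force at its end, in the units of the state.
- state(): the state, without advancing time (a new reading comes with each control period).
- get_image(name): name is "scene" or "side" or "wrist"; returns the picture (420x560x3 uint8, red, green, blue); there is no depth.
- camera_params(name): a dict with "mtx" (3x3 intrinsics, pixels), "origin" and "orientation" of the camera in the world; the wrist camera has in their place "tool_from_camera" (4x4, takes a point from camera to tool coordinates, whose origin is the TCP and whose axes are the flange's). Camera axes: x right, y down, z forward; pixel columns grow to the right and rows downward; lengths in m; the calibration is good to about 2 mm. A picture is of the moment at which its call begins: read the wrist's pose just before it. camera_params takes no time and is no camera call.
- arm.close_job(): hands the job in; it is judged then, once.
The state is a dict: "time_s": time; "qpos": joint angles; "dq": joint speeds; "tau": joint torques, N m; "tool_pos": TCP position; "tcp_rot": TCP orientation; "force": force on the tool from outside, world axes, zero at the start; "torque": the same for the moment, N m; "opening": opening from 0.0 (shut) to 1.0 (fully open); "gripper_force": force on a finger pad.
Only numpy, scipy, OpenCV 4.12 (cv2) and the standard library are available. Lean on these libraries where they do the work, as an engineer would, in place of code of your own. Each camera call takes 0.05 s, during which the arm holds its last target. There are 200 camera calls.

## Working session

There is one attempt and no reset: what is moved stays moved. The work goes in short steps, Python scripts to look and compute and a shell command to move; the robot and the scene stay as the last step left them, time stands still between calls to the robot, and variables do not carry over. Pictures are saved under pics/ and viewed, at most 12 in all, crops included, and the job is handed in when it is done.

```bash
mkdir -p pics
cat > h.py <<'E'
import numpy as np, cv2
from scipy.spatial.transform import Rotation as R
from station import state,get_image,camera_params,arm
def cam(n,s=None):
    p=camera_params(n);K=np.array(p["mtx"])
    if n=="wrist":
        T=np.eye(4);T[:3,:3]=R.from_rotvec(s["tcp_rot"]).as_matrix();T[:3,3]=s["tool_pos"]
        T=T@np.array(p["tool_from_camera"]);return K,T[:3,:3],T[:3,3]
    o=np.array(p["orientation"])
    return K,(o if o.shape==(3,3) else R.from_rotvec(o).as_matrix()),np.array(p["origin"])
def ray(c,uv):
    K,Rm,o=c;return o,Rm@np.linalg.solve(K,[uv[0],uv[1],1.])
def onz(c,uv,z):
    o,d=ray(c,uv);return o+d*(z-o[2])/d[2]
def proj(c,P):
    K,Rm,o=c;q=K@(Rm.T@(np.array(P)-o));return q[:2]/q[2]
def tri(c1,u1,c2,u2):
    o1,d1=ray(c1,u1);o2,d2=ray(c2,u2)
    t=np.linalg.lstsq(np.c_[d1,-d2],o2-o1,rcond=None)[0]
    a,b=o1+t[0]*d1,o2+t[1]*d2;return (a+b)/2,np.linalg.norm(a-b)
E
python3 - <<'E'
from h import *
s=state();print(s)
a=get_image("scene");b=get_image("side");w=get_image("wrist")
for n,i in zip(("scene","side","wrist"),(a,b,w)): cv2.imwrite(f"pics/{n}0.png",i[:,:,::-1])
for n in("scene","side"):print(n,camera_params(n))
E
```

```text
{'time_s': 0.0, 'qpos': array([ 1.15479475e+00,  2.17807969e-01,  1.61492201e+00,  1.09845117e-05,
        1.31130367e+00, -1.12174660e-01]), 'dq': array([-0.00031984, -0.00071163,  0.00083304,  0.00112229,  0.00013649,
        0.00073928]), 'tau': array([-7.71661307e-04, -3.96866870e+01, -3.03838778e+01, -1.99880192e-04,
        9.94388567e-03,  5.58284427e-06]), 'tool_pos': array([0.18661314, 0.59563667, 0.22994123]), 'tcp_rot': array([-0.47532277, -3.10476917,  0.00369626]), 'force': array([ 0.2742149 , -0.55531088,  0.63062609]), 'torque': array([0.00886229, 0.01283905, 0.04576105]), 'gripper_force': 0.0, 'opening': 0.994909998638234}
scene {'mtx': array([[455.40133564,   0.        , 282.92898928],
       [  0.        , 455.40133564, 207.52326588],
       [  0.        ,   0.        ,   1.        ]]), 'origin': array([ 0.1253791 , -0.33049011,  0.77746241]), 'orientation': array([-2.23940181,  0.4655648 , -0.2266003 ])}
side {'mtx': array([[397.6944019 ,   0.        , 284.219166  ],
       [  0.        , 397.6944019 , 204.36745901],
       [  0.        ,   0.        ,   1.        ]]), 'origin': array([0.12249002, 1.07617897, 0.45279766]), 'orientation': array([-0.6023581 ,  2.41882029, -1.46947574])}
```

View pics/scene0.png

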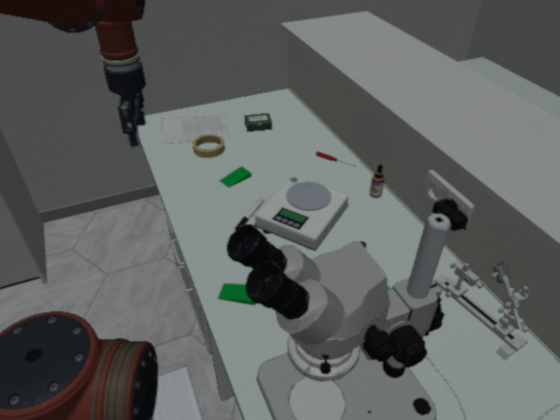

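View pics/side0.png

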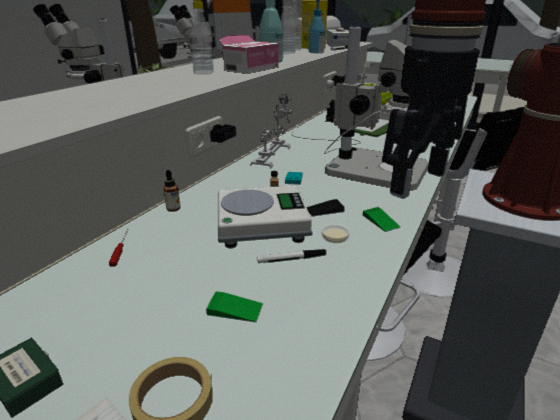

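View pics/wrist0.png

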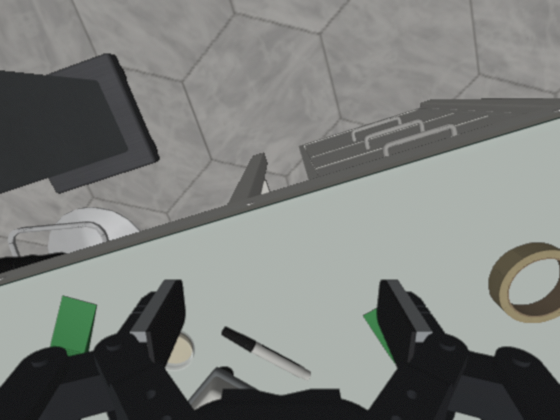

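View crop.

Run:
```python
from h import *
i=cv2.imread("pics/side0.png");c=cv2.resize(i[165:265,205:405],None,fx=4,fy=4,interpolation=cv2.INTER_CUBIC);cv2.imwrite("pics/side0c.png",c)
C=cam("side");S=cam("scene")
for n,u,z in [("wedge",(326,208),.01),("dish",(336,234),.015),("marker",(292,256),.01),("vialbase",(274,187),.0),("greennear",(381,219),.01)]: print(n,onz(C,u,z).round(3))
for n,u in [("L",(258,208)),("top",(297,180)),("R",(348,205)),("bot",(311,237))]: print(n,onz(S,u,.062).round(3))
print("tri pan", tri(C,(248,202),S,(309,196)))
```

```text
wedge [0.423 0.293 0.01 ]
dish [0.357 0.399 0.015]
marker [0.405 0.507 0.01 ]
vialbase [0.6   0.229 0.   ]
greennear [0.293 0.283 0.01 ]
L [0.412 0.457 0.062]
top [0.547 0.522 0.062]
R [0.618 0.381 0.062]
bot [0.485 0.316 0.062]
tri pan (array([0.54289502, 0.44479837, 0.06619032]), np.float64(0.0014073940584616333))
```

View pics/side0c.png

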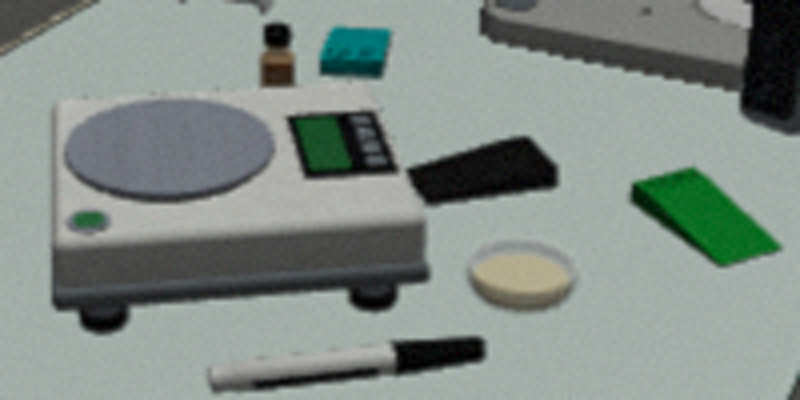

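Run:
```python
from h import *
p=camera_params("wrist");print(p["mtx"].round(1).tolist(),p["tool_from_camera"].round(3))
s=state();C=cam("wrist",s)
print(C[2].round(3)); print("dish in wrist",onz(C,(178,350),.015).round(3), "TCP px",proj(C,s["tool_pos"]))
```

```text
[[337.4, 0.0, 280.6], [0.0, 337.4, 213.6], [0.0, 0.0, 1.0]] [[ 0.    -0.947 -0.322  0.082]
 [ 1.     0.    -0.001 -0.   ]
 [ 0.001 -0.322  0.947 -0.143]
 [ 0.     0.     0.     1.   ]]
[0.108 0.62  0.373]
dish in wrist [0.363 0.399 0.015] TCP px [281.79584163 280.25221984]
```

```bash
python3 -m creep '[[-1,[-1.5,-1.5,-0.1],[0,0,-0.05]],[-1,[-4,-4,-0.3],[0,0,-0.13]],[-1,[-7.5,-7,-0.6],[0,0,-0.22]],[-1,[-11,-10,-0.9],[0,0,-0.32]],[-1,[-14.5,-13.5,-1.2],[0,0,-0.42]],[-1,[-18,-17,-1.5],[0,0,-0.52]],[-1,[-21,-20,-1.7],[0,0,-0.62]],[-1,[-24,-22.5,-1.9],[0,0,-0.71]],[-1,[-25.6,-24,-2],[0,0,-0.768]],[-1,[-25.6,-24,-2],[0,0,-0.768]]]'
python3 - <<'E'
from h import *
S=cam("scene");print("eyepiece",onz(S,(250,245),.42),onz(S,(270,285),.42))
s=state();print(s["qpos"].round(3))
cv2.imwrite("pics/w1.png",get_image("wrist")[:,:,::-1])
E
```

```text
time_s: 0.98
tool_pos: [0.3623, 0.2857, 0.2516]
tcp_rot: [-0.715, 3.057, -0.006]
force: [-0.2, 0.6, 0.1]
opening: 1.0
gripper_force: 0.0
eyepiece [0.23781322 0.00792224 0.42      ] [ 0.23639515 -0.05313031  0.42      ]
[ 0.518 -0.161  1.962 -0.004  1.34  -1.511]
```

View pics/w1.png

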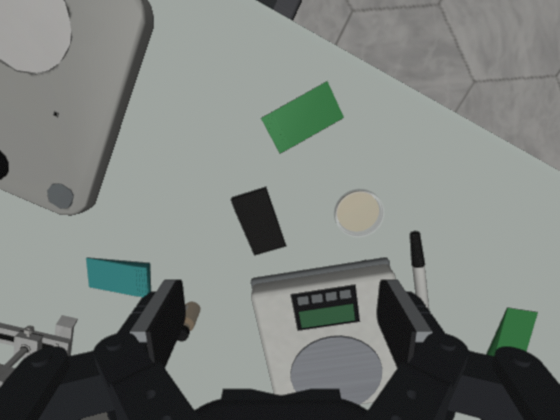

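```bash
cat > m.py <<'E'
from h import *
import sys
def meas(name):
    s=state();C=cam("wrist",s);i=get_image("wrist");cv2.imwrite(f"pics/{name}.png",i[:,:,::-1])
    return s,C,i
E
python3 - <<'E'
from h import *
s=state();C=cam("wrist",s);i=cv2.imread("pics/w1.png")
g=i.max(2)
m=(g<60).astype(np.uint8);roi=np.zeros_like(m);roi[170:265,215:300]=1
cs,_=cv2.findContours(m*roi,0,2);c=max(cs,key=cv2.contourArea)
q=cv2.approxPolyDP(c,4,True)[:,0];print("wedge poly",q.tolist())
for u in q: print(u, [onz(C,u.astype(float),z)[:2].round(4).tolist() for z in (0,.002,.014)])
# balance white top
b=(i.min(2)>125);
h=cv2.cvtColor(i,cv2.COLOR_BGR2HSV); print([ (p,i[p[1],p[0]].tolist()) for p in [(265,300),(380,275),(320,280),(230,260),(300,268),(280,330)]])
# yaw of tool
Rm=R.from_rotvec(s["tcp_rot"]).as_matrix();print(Rm.round(3))
f=cv2.resize(i[180:340,225:425],None,fx=4,fy=3.75,interpolation=cv2.INTER_CUBIC);cv2.imwrite("pics/w1c.png",f)
E
```

```text
wedge poly [[265, 188], [232, 198], [255, 254], [285, 245]]
[265 188] [[0.3869, 0.2778], [0.3864, 0.2777], [0.3834, 0.2769]]
[232 198] [[0.416, 0.2472], [0.4153, 0.2472], [0.4114, 0.2473]]
[255 254] [[0.4716, 0.3038], [0.4707, 0.3035], [0.4651, 0.3019]]
[285 245] [[0.4432, 0.3327], [0.4424, 0.3323], [0.4377, 0.3298]]
[((265, 300), [162, 167, 167]), ((380, 275), [138, 142, 141]), ((320, 280), [92, 94, 94]), ((230, 260), [160, 164, 158]), ((300, 268), [161, 166, 159]), ((280, 330), [163, 167, 167])]
[[-0.897 -0.442  0.001]
 [-0.442  0.897 -0.001]
 [-0.001 -0.001 -1.   ]]
```

View pics/w1c.png

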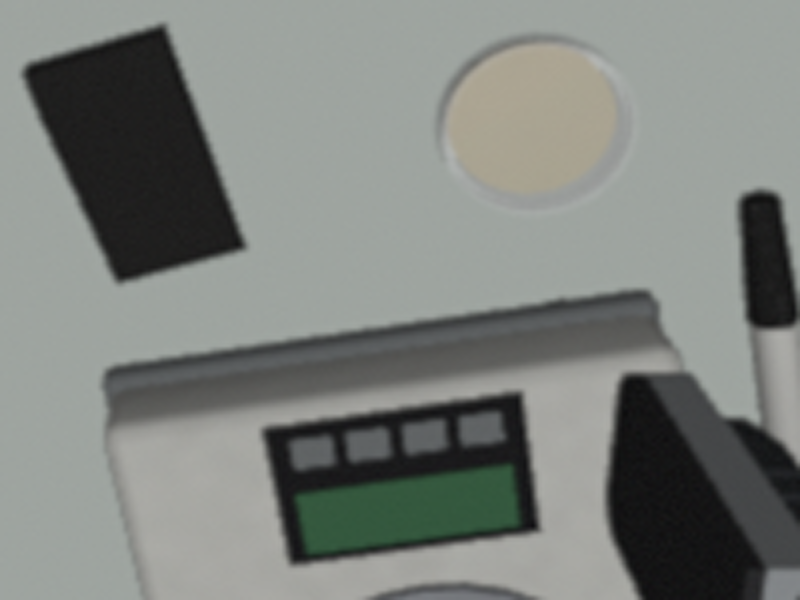

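Run:
```python
from h import *
s=state();C=cam("wrist",s);S=cam("scene");D=cam("side")
P=lambda x,y:(225+x/4,180+y/3.75)
for n,a,b,z in [("base",P(107,370),P(650,292),.026),("top",P(107,432),P(680,360),.062)]:
    A=onz(C,a,z);B=onz(C,b,z);d=A-B;print(n,A.round(4),B.round(4),np.linalg.norm(d).round(4),np.degrees(np.arctan2(d[1],d[0]))+90)
# height checks: side view vs wrist: display corners
# display near-right/near-left corners in crop: side crop scale 4 offset(205,165)
Q=lambda x,y:(205+x/4,165+y/4)
for n,w,q in [("disp front far(right)",P(265,430),Q(370,113)),("disp front left",P(520,393),Q(397,172)),("disp rear left",P(537,530),Q(312,177)),
  ("wedge heel R top",(265,188),Q(557,164)),("wedge toe L",(285,245),Q(425,203))]:
    print(n,tri(C,w,D,q))
```

```text
base [0.4917 0.3107 0.026 ] [0.3933 0.4456 0.026 ] 0.1669 36.091751905752716
top [0.4909 0.3137 0.062 ] [0.3982 0.4459 0.062 ] 0.1615 35.05392962169692
disp front far(right) (array([0.46964869, 0.35301594, 0.06384361]), np.float64(0.00037865787511597786))
disp front left (array([0.42616198, 0.41047099, 0.06453898]), np.float64(0.000411614764373476))
disp rear left (array([0.46309545, 0.43765369, 0.06610075]), np.float64(0.0033596200365980425))
wedge heel R top (array([0.38311625, 0.27672645, 0.01759726]), np.float64(0.0012932722482613466))
wedge toe L (array([0.44265166, 0.33225667, 0.00291048]), np.float64(0.0011061179549069554))
```

```bash
python3 - <<'E'
from h import *
s=state();C=cam("wrist",s)
for u in [(280,152),(262,118),(343,113)]: print(u,onz(C,u,.01).round(3))
E
python3 -m creep '[[0,[0.2,-0.5,1],[0,0,-0.02]],[0.6,[0.4,-1,3],[0,0,-0.05]],[0.6,[0.7,-2,5.5],[0,0,-0.09]],[0.6,[1.0,-3,8],[0,0,-0.13]],[0.6,[1.3,-3.5,11],[0,0,-0.16]],[0.6,[1.45,-3.95,13.5],[0,0,-0.176]],[0.6,[1.45,-3.95,16],[0,0,-0.176]],[0.6,[1.45,-3.95,17.5],[0,0,-0.176]],[0.6,[1.45,-3.95,18.5],[0,0,-0.176]],[0.6,[1.45,-3.95,18.5],[0,0,-0.176]]]'
python3 - <<'E'
from m import *
s,C,i=meas("w2");print(s["force"].round(1)); print(proj(C,s["tool_pos"]))
E
```

```text
(280, 152) [0.339 0.274 0.01 ]
(262, 118) [0.314 0.24  0.01 ]
(343, 113) [0.271 0.317 0.01 ]
time_s: 1.87
tool_pos: [0.3616, 0.2488, 0.0638]
tcp_rot: [0.988, -2.976, 0.0]
force: [-1.4, -0.6, 0.4]
opening: 0.197
gripper_force: 0.0
[-1.4 -0.6  0.4]
[282.09879109 281.5527676 ]
```

View pics/w2.png

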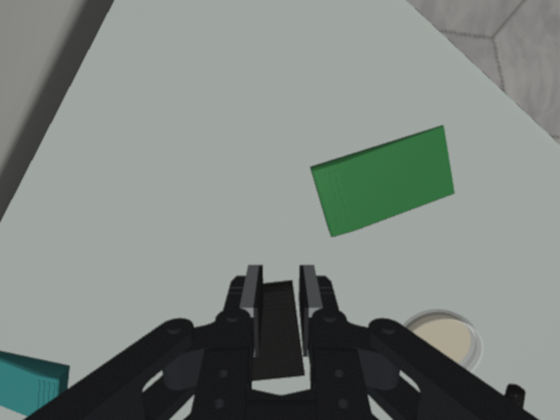

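Run:
```python
from h import *
s=state();C=cam("wrist",s);Rm=R.from_rotvec(s["tcp_rot"]).as_matrix()
print(s["tool_pos"],"yaw",np.degrees(np.arctan2(-Rm[1,0],-Rm[0,0])))
print("heel",onz(C,(278,283),.014).round(4))
F=np.array([.498,.344]);x=np.array([.806,.592]);y=np.array([-.592,.806])
T=F-.160*x-.003*y;d=np.r_[T,.004]-s["tool_pos"];print(T,"tool move cm",(Rm.T@d*100).round(2))
```

```text
[0.36291298 0.24925495 0.06531909] yaw 36.722221723578954
heel [0.3889 0.2656 0.014 ]
[0.370816 0.246862] tool move cm [-0.51 -0.67  6.13]
```

```bash
python3 -m creep '[[0.6,[0,-0.2,1],[0,0,0]],[0.6,[0,-0.4,2],[0,0,0]],[0.6,[0,-0.4,3],[0,0,0]],[0.6,[0,-0.4,4],[0,0,0]],[0.6,[0,-0.4,4.8],[0,0,0]],[0.6,[0,-0.4,5.4],[0,0,0]],[0.6,[0,-0.4,5.8],[0,0,0]],[0.6,[0,-0.4,6],[0,0,0]],[0.6,[0,-0.4,6],[0,0,0]],[0.6,[0,-0.4,6],[0,0,0]]]'
python3 - <<'E'
from m import *
s,C,i=meas("w3");print(s["force"].round(2),s["tool_pos"]);
i2=get_image("side");cv2.imwrite("pics/s3c.png",cv2.resize(i2[165:265,240:400,::-1],None,fx=5,fy=5,interpolation=cv2.INTER_CUBIC))
E
```

```text
time_s: 2.75
tool_pos: [0.3667, 0.2459, 0.0064]
tcp_rot: [-0.988, 2.982, 0.0]
force: [0.8, 0.4, 0.1]
opening: 0.2
gripper_force: 0.0
[0.79 0.4  0.13] [0.36672728 0.24588653 0.00640459]
```

View pics/s3c.png

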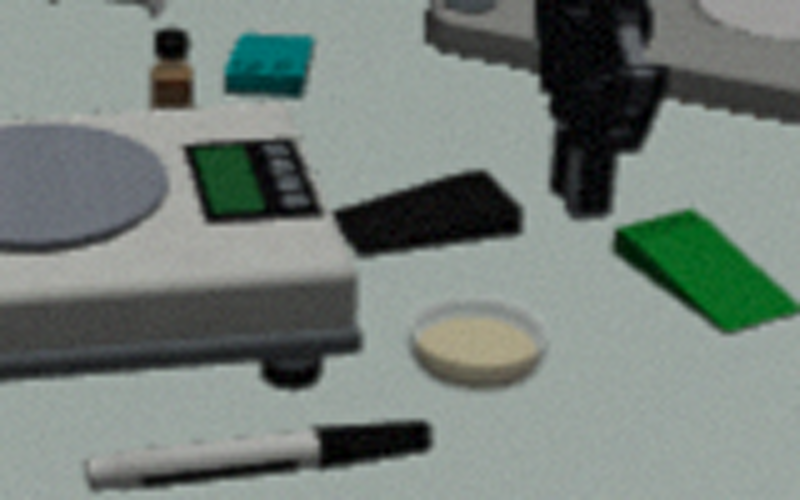

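```bash
python3 -m creep '[[0.6,[-0.5,0,0],[0,0,0]],[0.6,[-1,0,0],[0,0,0]],[0.6,[-1.5,0,0],[0,0,0]],[0.6,[-2.0,0,0],[0,0,0]],[0.6,[-2.5,0,0],[0,0,0]],[0.6,[-3,0,0],[0,0,0]],[0.6,[-3.5,0,0],[0,0,0]],[0.6,[-4,0,0],[0,0,0]],[0.6,[-4.5,0,0],[0,0,0]],[0.6,[-4.5,0,0],[0,0,0]]]'
python3 - <<'E'
from m import *
s,C,i=meas("w4");print(s["force"].round(2),s["tool_pos"],s["tcp_rot"])
i2=get_image("side");a=cv2.resize(i2[165:265,240:400,::-1],(480,300),interpolation=cv2.INTER_CUBIC)
b=cv2.resize(i[230:420,180:400,::-1],(320,300));cv2.imwrite("pics/s4c.png",np.hstack([a,b]))
E
```

```text
time_s: 3.68
tool_pos: [0.4042, 0.2735, 0.0066]
tcp_rot: [-0.988, 2.98, 0.0]
force: [0.7, -0.4, 0.1]
opening: 0.199
gripper_force: 0.0
[ 0.72 -0.41  0.12] [0.40416289 0.27351023 0.00659227] [-9.87878971e-01  2.97987306e+00  4.95942673e-04]
```

View pics/s4c.png

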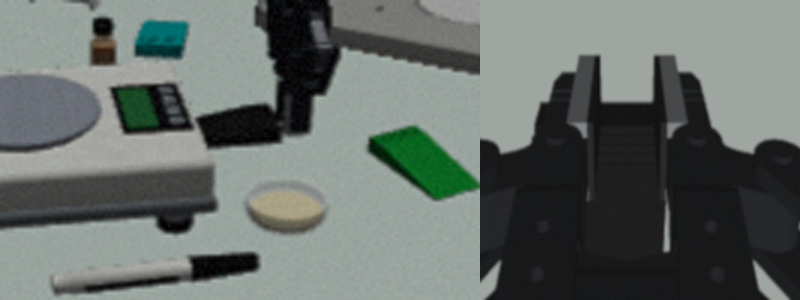

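```bash
python3 -m creep '[[0.6,[-0.4,0,0],[0,0,0]],[0.6,[-0.8,0,0],[0,0,0]],[0.6,[-1.2,0,0],[0,0,0]],[0.6,[-1.6,0,0],[0,0,0]],[0.6,[-2.0,0,0],[0,0,0]],[0.6,[-2.4,0,0],[0,0,0]],[0.6,[-2.8,0,0],[0,0,0]],[0.6,[-3.2,0,0],[0,0,0]],[0.6,[-3.2,0,0],[0,0,0]],[0.6,[-3.2,0,0],[0,0,0]]]'; python3 -c "
from h import *
print(state()['force'])"
```

```text
time_s: 4.62
tool_pos: [0.4289, 0.2922, 0.0065]
tcp_rot: [-0.988, 2.981, 0.0]
force: [0.2, 0.2, -0.4]
opening: 0.197
gripper_force: 0.0
[ 0.17157316  0.1840589  -0.40061413]
```

```bash
python3 -m creep '[[0.6,[-0.1,0,0],[0,0,0]],[0.6,[-0.2,0,0],[0,0,0]],[0.6,[-0.3,0,0],[0,0,0]],[0.6,[-0.4,0,0],[0,0,0]],[0.6,[-0.5,0,0],[0,0,0]],[0.6,[-0.6,0,0],[0,0,0]],[0.6,[-0.7,0,0],[0,0,0]],[0.6,[-0.8,0,0],[0,0,0]],[0.6,[-0.8,0,0],[0,0,0]],[0.6,[-0.8,0,0],[0,0,0]]]'; python3 -m creep '[[0.6,[-0.05,0,0],[0,0,0]],[0.6,[-0.1,0,0],[0,0,0]],[0.6,[-0.15,0,0],[0,0,0]],[0.6,[-0.2,0,0],[0,0,0]],[0.6,[-0.2,0,0],[0,0,0]],[0.6,[-0.2,0,0],[0,0,0]],[0.6,[-0.2,0,0],[0,0,0]],[0.6,[-0.2,0,0],[0,0,0]],[0.6,[-0.2,0,0],[0,0,0]],[0.6,[-0.2,0,0],[0,0,0]]]'; python3 -c "
from h import *
get_image('side');print(state()['force'])"
```

```text
time_s: 5.45
tool_pos: [0.4352, 0.2968, 0.0064]
tcp_rot: [-0.988, 2.981, 0.0]
force: [-0.7, 0.3, -0.0]
opening: 0.2
gripper_force: 0.0
time_s: 6.28
tool_pos: [0.4362, 0.2977, 0.0063]
tcp_rot: [0.988, -2.982, -0.0]
force: [-1.1, -0.6, 1.3]
opening: 0.201
gripper_force: 0.9
[-1.71383965 -1.40501601  1.61907692]
```

```bash
python3 -m creep '[[0.6,[-0.03,0,0],[0,0,0]],[0.6,[-0.06,0,0],[0,0,0]],[0.6,[-0.09,0,0],[0,0,0]],[0.6,[-0.12,0,0],[0,0,0]],[0.6,[-0.15,0,0],[0,0,0]],[0.6,[-0.15,0,0],[0,0,0]],[0.6,[-0.15,0,0],[0,0,0]],[0.6,[-0.15,0,0],[0,0,0]],[0.6,[-0.15,0,0],[0,0,0]],[0.6,[-0.15,0,0],[0,0,0]]]'; python3 -c "
from h import *
get_image('side');print(state()['force'])"
```

```text
time_s: 7.17
tool_pos: [0.4377, 0.2987, 0.0063]
tcp_rot: [-0.988, 2.982, 0.0]
force: [-1.0, -0.3, 0.1]
opening: 0.201
gripper_force: 0.3
[0.12227663 0.04425329 0.63150343]
```

Still sliding at about 1 N, so I continue in small steps.

```bash
for k in 1; do python3 -m creep '[[0.6,[-0.04,0,0],[0,0,0]],[0.6,[-0.08,0,0],[0,0,0]],[0.6,[-0.12,0,0],[0,0,0]],[0.6,[-0.16,0,0],[0,0,0]],[0.6,[-0.2,0,0],[0,0,0]],[0.6,[-0.2,0,0],[0,0,0]],[0.6,[-0.2,0,0],[0,0,0]],[0.6,[-0.2,0,0],[0,0,0]],[0.6,[-0.2,0,0],[0,0,0]],[0.6,[-0.2,0,0],[0,0,0]]]'; done
python3 - <<'E'
from m import *
s,C,i=meas("w5")
i2=get_image("side");a=cv2.resize(i2[165:265,240:400,::-1],(480,300),interpolation=cv2.INTER_CUBIC)
b=cv2.resize(i[230:420,180:400,::-1],(320,300));cv2.imwrite("pics/s5c.png",np.hstack([a,b]))
print(state()['force'],state()['tool_pos'])
E
```

```text
time_s: 8.05
tool_pos: [0.4389, 0.2997, 0.0062]
tcp_rot: [0.988, -2.982, 0.0]
force: [-2.9, -1.7, 2.7]
opening: 0.198
gripper_force: 1.5
[-2.42250816 -2.40954351  1.74299773] [0.4389618  0.29976087 0.00627589]
```

View pics/s5c.png

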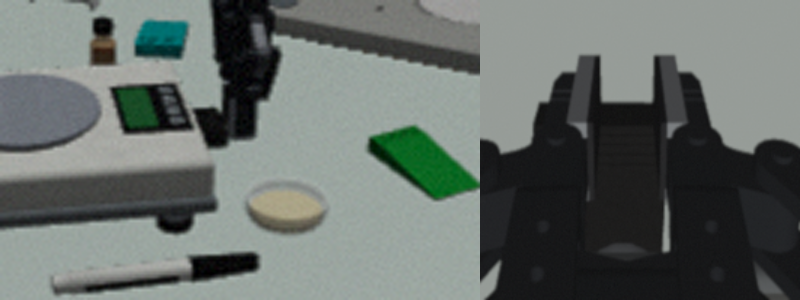

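```bash
python3 -m creep '[[0.6,[-0.03,0,0],[0,0,0]],[0.6,[-0.06,0,0],[0,0,0]],[0.6,[-0.09,0,0],[0,0,0]],[0.6,[-0.12,0,0],[0,0,0]],[0.6,[-0.15,0,0],[0,0,0]],[0.6,[-0.15,0,0],[0,0,0]],[0.6,[-0.15,0,0],[0,0,0]],[0.6,[-0.15,0,0],[0,0,0]],[0.6,[-0.15,0,0],[0,0,0]],[0.6,[-0.15,0,0],[0,0,0]]]'; python3 -c "
from h import *
get_image('side');print(state()['force'],state()['tool_pos'])"
```

```text
time_s: 8.98
tool_pos: [0.4393, 0.3001, 0.0062]
tcp_rot: [0.988, -2.979, 0.001]
force: [-4.4, -4.4, 5.5]
opening: 0.198
gripper_force: 3.0
[-5.32132119 -3.06338896  4.61909337] [0.43933691 0.30010232 0.00616178]
```

```bash
python3 -m creep '[[0.6,[0.3,0,0],[0,0,0]],[0.6,[0.8,0,0],[0,0,0]],[0.6,[1.5,0,0],[0,0,0]],[0.6,[1.5,0,0],[0,0,0]],[0.6,[1.5,0,-1],[0,0,0]],[0.6,[1.5,0,-3],[0,0,0]],[1,[1.5,0,-5.5],[0,0,0]],[1,[1.5,0,-8],[0,0,0]],[1,[1.5,0,-9.5],[0,0,0]],[1,[1.5,0,-9.5],[0,0,0]]]' 20
python3 - <<'E'
from m import *
s,C,i=meas("w6")
i2=get_image("side");a=cv2.resize(i2[165:265,240:400,::-1],(400,400),interpolation=cv2.INTER_CUBIC)
b=cv2.resize(i[150:,150:430,::-1],(400,400));cv2.imwrite("pics/s6c.png",np.hstack([a,b]))
s=state();print(s['force'],s['tool_pos'])
F=np.array([.498,.344]);Rm=R.from_rotvec(s["tcp_rot"]).as_matrix()
print((Rm.T@(np.r_[F,.062]-s["tool_pos"])*100).round(2))
E
```

```text
time_s: 9.87
tool_pos: [0.4321, 0.2938, 0.1065]
tcp_rot: [-0.985, 2.972, 0.002]
force: [1.0, -0.3, 0.0]
opening: 0.002
gripper_force: 0.0
[-0.37696679 -0.47742741 -0.11528027] [0.42913019 0.29222187 0.1023721 ]
[-8.6   0.04  4.06]
```

View pics/s6c.png

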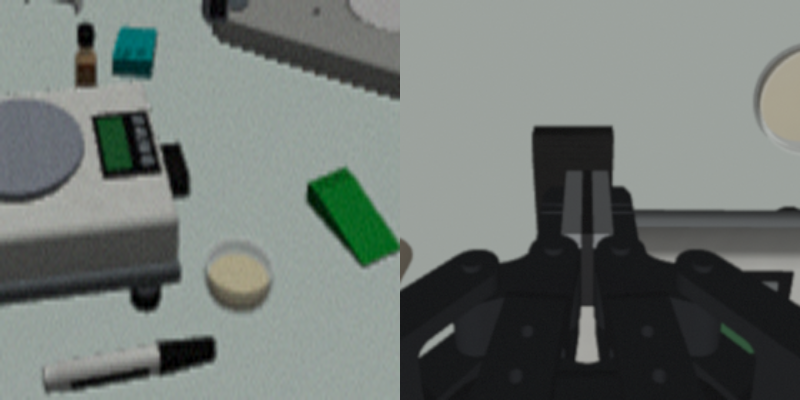

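```bash
python3 -m creep '[[1,[-1,0,0],[0,0,0]],[1,[-2.5,0,0],[0,0,0]],[1,[-4.5,0,0],[0,0,0]],[1,[-6.5,0,0],[0,0,0]],[1,[-8,0,0],[0,0,0]],[1,[-8.6,0,0.5],[0,0,0]],[1,[-8.6,0,1.5],[0,0,0]],[1,[-8.6,0,2.3],[0,0,0]],[1,[-8.6,0,2.8],[0,0,0]],[1,[-8.6,0,2.8],[0,0,0]]]'
python3 -m creep '[[1,[0,0,0.1],[0,0,0]],[1,[0,0,0.2],[0,0,0]],[1,[0,0,0.3],[0,0,0]],[1,[0,0,0.4],[0,0,0]],[1,[0,0,0.5],[0,0,0]],[1,[0,0,0.6],[0,0,0]],[1,[0,0,0.7],[0,0,0]],[1,[0,0,0.8],[0,0,0]],[1,[0,0,0.8],[0,0,0]],[1,[0,0,0.8],[0,0,0]]]'
```

```text
time_s: 10.8
tool_pos: [0.4944, 0.3415, 0.07]
tcp_rot: [0.986, -2.976, 0.002]
force: [-1.0, -0.7, -0.2]
opening: 0.0
gripper_force: 0.0
time_s: 11.63
tool_pos: [0.4972, 0.3431, 0.0652]
tcp_rot: [0.988, -2.982, 0.0]
force: [-0.4, 0.4, 0.6]
opening: 0.001
gripper_force: 0.0
```

```bash
python3 -m creep '[[1,[0,0,0.05],[0,0,0]],[1,[0,0,0.1],[0,0,0]],[1,[0,0,0.15],[0,0,0]],[1,[0,0,0.2],[0,0,0]],[1,[0,0,0.25],[0,0,0]],[1,[0,0,0.3],[0,0,0]],[1,[0,0,0.35],[0,0,0]],[1,[0,0,0.4],[0,0,0]],[1,[0,0,0.4],[0,0,0]],[1,[0,0,0.4],[0,0,0]]]'
```

```text
time_s: 12.47
tool_pos: [0.4973, 0.3431, 0.062]
tcp_rot: [0.989, -2.982, 0.0]
force: [-1.4, -1.9, 5.6]
opening: 0.001
gripper_force: 2.7
```

```bash
python3 -m creep '[[1,[0,0,0.03],[0,0,0]],[1,[0,0,0.06],[0,0,0]],[1,[0,0,0.08],[0,0,0]],[1,[0,0,0.08],[0,0,0]],[1,[0,0,0.08],[0,0,0]],[1,[0,0,0.08],[0,0,0]],[1,[0,0,0.08],[0,0,0]],[1,[0,0,0.08],[0,0,0]],[1,[0,0,0.08],[0,0,0]],[1,[0,0,0.08],[0,0,0]]]'
```

```text
time_s: 13.3
tool_pos: [0.4973, 0.3431, 0.0619]
tcp_rot: [0.989, -2.981, 0.001]
force: [-3.1, -2.5, 8.4]
opening: -0.002
gripper_force: 4.4
```

```bash
python3 -m creep '[[1,[0,0,0.02],[0,0,0]],[1,[0,0,0.04],[0,0,0]],[1,[0,0,0.04],[0,0,0]],[1,[0,0,0.04],[0,0,0]],[1,[0,0,0.04],[0,0,0]],[1,[0,0,0.04],[0,0,0]],[1,[0,0,0.04],[0,0,0]],[1,[0,0,0.04],[0,0,0]],[1,[0,0,0.04],[0,0,0]],[1,[0,0,0.04],[0,0,0]]]' && python3 -c "
from h import *
get_image('side');s=state();print(s['force'],s['tool_pos']);print(arm.close_job())"
```

```text
time_s: 14.13
tool_pos: [0.4973, 0.3431, 0.0619]
tcp_rot: [0.989, -2.981, 0.001]
force: [-3.8, -3.1, 11.1]
opening: 0.0
gripper_force: 5.3
[-4.46550591 -3.35980304 10.48677636] [0.49727826 0.34305878 0.06187523]
the job is handed in; nothing more can be done
None
```

The black wedge is snug and square under the short foot, and the job was handed in at about 14 s with the fingertips still pressing at about 10 N over that corner; the fingertip height held to about 0.1 mm as I pressed harder, so the balance no longer rocks, though the hand-in returned no verdict.

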